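# Pop and open the touch-latch fuse cabinet

### The arm

A 7-joint arm with a two-finger parallel gripper is mounted at the origin on the work surface. World frame = base frame: x ahead of the robot, y to its left, z up, the work surface at z = 0. Lengths are in m, angles in degrees, forces in N, time in s.
With the tool pointing down it reaches from about 0.425 to 0.875 m from the base axis. Payload 4.7 kg.
Tool frame: the origin (TCP) lies between the finger pads; the fingertips stand 8 mm ahead of it and the grasp point (between the pads) lies 11 mm behind it; z points along the fingers, y is the line along which they close (so a half turn about z gives the same grasp; the last joint's range is limited). The gripper opens to 87 mm and grips with 3 to 60 N. Pads are 19 mm wide; open, the fingers measure 117 mm over their backs; the gripper's body (75 mm by 190 mm) begins 51 mm behind the grasp point.
Start: joints at [75.579, 18.392, -4.016, 83.108, 1.295, 78.541, -3.26], TCP at [0.171, -0.627, 0.198] pointing down, gripper open.
Joint ranges: [-163.93, 163.93], [-17.29, 119.83], [-79.2, 71.16], [3.27, 140.29], [-89.18, 269.18], [5.43, 117.66], [-154.24, 154.24]. Speed limits (degrees/s): [147.25, 147.25, 180, 180, 180, 180, 180].

### API

Orientations are given as [roll, pitch, yaw] about the fixed x, y, z axes, in that order (R = Rz(yaw) Ry(pitch) Rx(roll)).
In Python, from cell import env, viewer gives the robot as it stands. The module is installed in compiled form; this text tells all that it offers.
- The arm moves only by the tool arm_command, never from a script. Its argument "series" is a list of rows, each a list of 2 entries, a list of its own where there are three numbers: the shift along the tool's x, y, z in mm, then the turn about the tool's z in rad. A call has exactly 5 rows; each row is the pose to reach, as a shift and turn from the pose commanded when the call began, along the tool's axes at that moment; what a row does not reach only later rows make up. A row lasts 1/10 s, in which the tool goes at most 50 mm and 8.59 degrees, less where a joint would pass 70% of its speed; a pose out of reach is approached as far as the arm can. A call with a gripper value outside its range is refused whole. "grip" is the gripper command: -1 is fully open, 1 is shut, values between are in proportion, set as the call begins (left out, the last holds). The fingers move at their own pace and stop on an object; "grip_force" is the grip in N (left out, the last holds). Time passes only in rows, so rows that repeat a pose let the fingers close, or fill a call up. It gives the time, the measured TCP pose, the force, the opening and the grip force at its end, in the units of the state.
- env.get_obs(): the state, without advancing time (a new reading comes with each control period).
- viewer.read_camera(name): name is "side" or "top"; returns (picture, depth): 480x640x3 uint8, blue, green, red; 480x640 float32, m along the optical axis (not along the pixel's ray), 0 where there is no reading.
- viewer.calibration(name): a dict with "K" (3x3 intrinsics, pixels), "T" (4x4, takes a point from camera to world coordinates). Camera axes: x right, y up, looking along -z (the intrinsics and any distortion apply to the point x, -y, -z); pixel columns grow to the right and rows downward; lengths in m; the calibration is good to about 2 mm. A picture is of the moment at which its call begins. calibration takes no time and is no camera call.
- env.sign_off(): hands the job in; it is judged then, once.
The state is a dict: "time_s": time; "qpos": joint angles; "joint_velocities": joint speeds; "effort": joint torques, N m; "tool_pos": TCP position; "tool_rot": TCP orientation; "force": force on the tool from outside, world axes, zero at the start; "wrist_torque": the same for the moment, N m; "grip_width": finger opening in m; "grasp_force": force on a finger pad.
Only numpy, scipy, OpenCV 4.12 (cv2) and the standard library are available. Lean on these libraries where they do the work, as an engineer would, in place of code of your own. Each camera call takes 0.05 s, during which the arm holds its last target. There are 200 camera calls.

### The job

Open the taller of the two push-to-open cabinets without gripping anything: with the fingertips press its shut door in near the free edge until the catch lets go, then take the hand away so that the spring pops the door ajar by itself. Then reach behind the free edge and push the door wide open, about square to the cabinet, with the outside of the fingers. Leave the low cabinet shut and the goods on and around it where they stand.

Things in the scene. Friction and masses are not known exactly. Their poses are not given: they have to be found in the camera images.
- tall_cabinet: The taller fixed cabinet, grey, carcass 170 deep (x) x 220 wide (y) x 240 mm high. Origin: centre of its underside on the bench, z up, -x out of its front. One plain pale door without handle, 216 mm wide, 16 thick, as high as the carcass. Shut, inner face at x = -93 mm (8 mm gap to carcass), outer at -109. Upright hinge line x = -93, y = +110; free edge y = -108.
- tall_cabinet_door (a joint): Tall cabinet's door, rad: 0 shut, grows as the free edge swings out, stop at 1.5. Pressed, the catch lets go at about -0.016 (3 mm in at the free edge, about 4 N); hard stop -0.035 (7 mm). Let go and unpressed, a spring swings it to about 0.4 in about 1 s; from there it stays where it is left, friction and damping of a few N. Pulling does not open the catch. Catch parts lie 80 to 115 mm up.
- tall_cabinet_press (a point): A point on the outer face of the tall cabinet's door, where a press works well: 190 mm from the hinge line (28 mm from the free edge), 30 mm below the carcass top, 210 mm above the bench. It moves with the door.
- low_cabinet: The lower fixed cabinet, grey, carcass 170 deep (x) x 220 wide (y) x 170 mm high. Origin: centre of its underside on the bench, z up, -x out of its front. One plain pale door without handle, 216 mm wide, 16 thick, as high as the carcass. Shut, inner face at x = -93 mm (8 mm gap to carcass), outer at -109. Upright hinge line x = -93, y = +110; free edge y = -108.
- low_cabinet_door (a joint): Angle of the low cabinet's door, rad: 0 shut, with the same catch and directions. To be left shut.
- tape_mid (a point): Centre of a loose roll of brown tape lying flat on the bench, 90 mm across, 40 mm high. Leave alone.
- relay_carton_mid (a point): Centre of a loose upright brown carton on the bench, 60 x 50 x 80 mm high. Leave alone.
- breaker_mid (a point): A point 30 mm up in a loose white circuit breaker on top of the low cabinet, 70 x 36 x 69 mm high. Leave alone.
- lamp_carton_mid (a point): Centre of a loose red and white carton on top of the low cabinet, 45 x 90 x 45 mm. Leave alone.

How it is judged (in metres and radians):
On the way:
1. the pressed door of the tall cabinet has sprung ajar by itself, nothing of the robot touching it (value of joint tall_cabinet_door between 0.25 and 0.6 rad and contact force between each of the arm, the fingers and tall_cabinet_door below 0.2 N), for 0.2 s.
At the end, for the whole second after the job is handed in: The tall cabinet's door stands open at 1.2 rad (69 degrees) or more and at rest, the low cabinet's door is shut (under 0.08 rad), and each loose thing is within 30 mm of where it stood (value of joint tall_cabinet_door above 1.2 rad and velocity of joint tall_cabinet_door between -0.1 and 0.1 rad/s and value of joint low_cabinet_door below 0.08 rad and distance of each of tape_mid, relay_carton_mid, breaker_mid, lamp_carton_mid from where it was at the start of the episode below 0.03 m); the robot touches nothing.
It fails at once if the door is pinched: its outer and inner faces are squeezed by the fingers at the same time (contact force between the fingers and tall_cabinet_door_c0 above 2 N and contact force between the fingers and tall_cabinet_door_c1 above 2 N).
It fails at once if the low cabinet's door is opened (value of joint low_cabinet_door above 0.08 rad).
It fails at once if a bystander is pushed, lifted or carried more than 30 mm (distance of any of tape_mid, relay_carton_mid, breaker_mid, lamp_carton_mid from where it was at the start of the episode above 0.03 m).
It also fails if it takes over 48 s, if anything falls off the work surface, if the arm or the gripper's body presses on something with over 40 N, if the wrist force passes 120 N, or if a joint passes its speed limit or range.

## Working session

There is one attempt and no reset: what is moved stays moved. The work goes in short steps, Python scripts to look and compute and a tool call to move; the robot and the scene stay as the last step left them, time stands still between calls to the robot, and variables do not carry over. Pictures are saved under pics/ and viewed, at most 10 in all, crops included, and the job is handed in when it is done.

Besides the shell and the picture viewer there is one more tool, called after ">>>" as a command line: name --argument value ..., lists and objects as JSON in quotes. arm_command: Moves the arm, as the interface text tells. Its arguments: {"type":"object","properties":{"series":{"type":"array"},"grip":{"type":"number"},"grip_force":{"type":"number"}},"required":["series"]}

```bash
mkdir -p pics; cat > h.py <<'E'
import numpy as np, cv2
from cell import env, viewer
def cloud(n):
    p,d=viewer.read_camera(n); c=viewer.calibration(n); K,T=c["K"],c["T"]
    v,u=np.mgrid[:480,:640]
    X=np.stack([(u-K[0,2])/K[0,0]*d,-(v-K[1,2])/K[1,1]*d,-d],-1)
    W=X@T[:3,:3].T+T[:3,3]; W[d==0]=np.nan
    return p,W
E
python3 - <<'E'
from h import *
o=env.get_obs(); print(o["time_s"],o["tool_pos"],o["tool_rot"],o["force"])
for n in("side","top"):
    c=viewer.calibration(n); print(n,c)
    p,W=cloud(n); cv2.imwrite(f"pics/{n}0.png",p); np.save(f"{n}0.npy",W)
W=np.load("top0.npy")
for z0,z1 in((.22,.26),(.155,.185)):
    m=(W[...,2]>z0)&(W[...,2]<z1); print(z0,m.sum())
    n,l,s,ce=cv2.connectedComponentsWithStats(m.astype(np.uint8))
    for i in range(1,n):
        if s[i,4]>150:
            q=W[l==i]; r=cv2.minAreaRect(q[:,:2].astype(np.float32)*1000); print(s[i],np.median(q,0).round(3),r)
E
```

```text
0.0 [ 0.17051948 -0.62662598  0.19728214] [-1.79892921e+02  6.49777197e-03  1.52315634e+01] [-0.00709972  0.79829876  0.36050659]
side {'K': array([[534.51361956,   0.        , 327.72784733],
       [  0.        , 534.51361956, 245.19088924],
       [  0.        ,   0.        ,   1.        ]]), 'T': array([[-7.70412047e-01, -6.09742078e-01,  1.86225338e-01,
         8.97095406e-01],
       [ 6.37545168e-01, -7.37361325e-01,  2.23236277e-01,
         3.92711995e-01],
       [ 1.19881053e-03,  2.90710981e-01,  9.56810163e-01,
         1.73889625e+00],
       [ 0.00000000e+00,  0.00000000e+00,  0.00000000e+00,
         1.00000000e+00]])}
top {'K': array([[563.36738189,   0.        , 328.04651107],
       [  0.        , 563.36738189, 241.29317978],
       [  0.        ,   0.        ,   1.        ]]), 'T': array([[ 1.36859977e-02,  9.93820595e-01, -1.10151342e-01,
         4.09100625e-01],
       [-9.99904479e-01,  1.38153518e-02,  4.11168555e-04,
        -1.12141297e-02],
       [ 1.93040732e-03,  1.10135193e-01,  9.93914741e-01,
         1.66908971e+00],
       [ 0.00000000e+00,  0.0000
[... 693 characters left out ...]
 0.243] ((59.496551513671875, 11.723617553710938), (12.98711109161377, 125.39053344726562), 11.121098518371582)
0.155 5606
[ 218  177   94   80 4071] [0.622 0.155 0.169] ((640.9254150390625, 161.5039520263672), (172.13778686523438, 220.81565856933594), 14.698155403137207)
[233 241  80  25 523] [0.542 0.135 0.167] ((542.6082153320312, 135.54287719726562), (17.348876953125, 216.08656311035156), 14.760173797607422)
[ 66 378  48  64 330] [0.154 0.561 0.17 ] ((153.28500366210938, 578.0785522460938), (182.72642517089844, 91.14962768554688), 31.24763298034668)
[542 434  44  14 280] [ 0.066 -0.625  0.165] ((62.79017639160156, -627.1548461914062), (104.7734375, 27.091135025024414), 81.41412353515625)
```

View pics/top0.png

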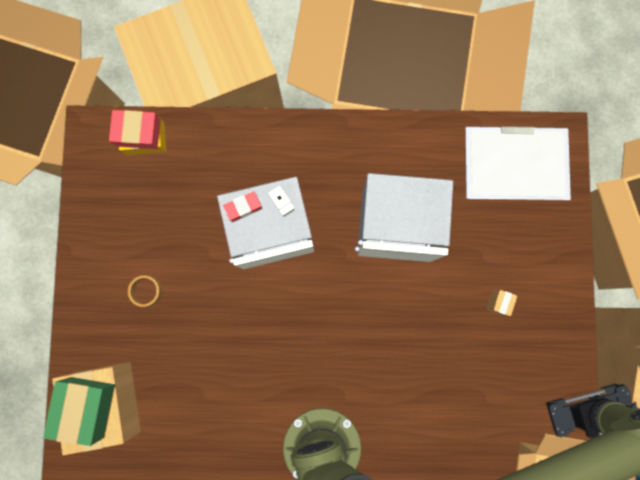

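View pics/side0.png

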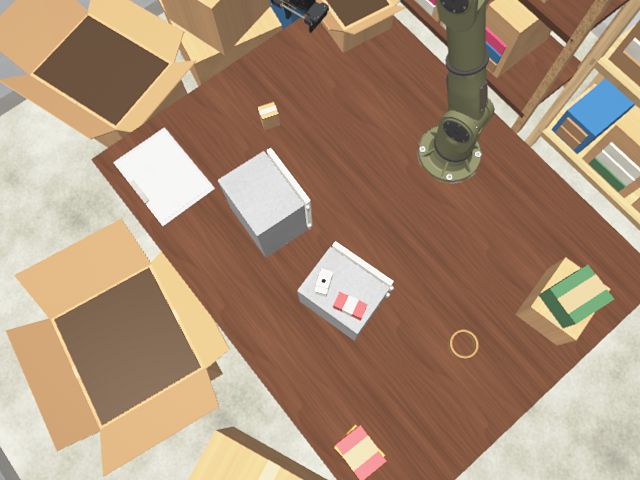

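The top picture shows the tall cabinet at columns 363–453, rows 174–260, with its hinge pins on the left (358,246) and its free edge on the right. Its measured sizes, 221 x 172 mm at z 0.239, match the given ones. Its centre is about (0.654,-0.217) with yaw about -4.4°. The low cabinet at (265,222), with the breaker and lamp carton on top, lies to its left. The relay carton is at (505,303) and the tape at (143,291). The side picture agrees, and both doors are shut.

The press point comes out at about (0.539,-0.288). I'll move there at the present height, with the gripper shut.

>>> arm_command --series '[[[39, -25, 0], 0.068], [[78, -50, 0], 0.136], [[116, -75, 0], 0.204], [[155, -100, 0], 0.272], [[194, -125, 0], 0.342]]' --grip 1 --grip_force 20

```text
time_s: 0.6
tool_pos: [0.3259, -0.4539, 0.198]
tool_rot: [-180.0, 0.0, -4.5]
force: [1.2, -0.9, -0.7]
grip_width: 0.0551
grasp_force: 0.0
```

>>> arm_command --series '[[[28, -36, 0], 0], [[56, -73, 0], 0], [[84, -109, 0], 0], [[112, -146, 0], 0], [[139, -182, 0], 0]]'

```text
time_s: 1.1
tool_pos: [0.4784, -0.2829, 0.1981]
tool_rot: [-180.0, 0.0, -4.4]
force: [0.2, -0.5, -0.8]
grip_width: 0.0151
grasp_force: 0.0
```

>>> arm_command --series '[[[8, 0, 0], 0], [[16, 0, 0], 0], [[24, 0, 0], 0], [[32, 0, 0], 0], [[36, 0, 0], 0]]'

```text
time_s: 1.6
tool_pos: [0.5135, -0.2886, 0.1981]
tool_rot: [-180.0, 0.0, -4.5]
force: [0.3, -0.1, 0.5]
grip_width: 0.0005
grasp_force: 0.0
```

```bash
python3 - <<'E'
from h import *
p,W=cloud("side"); cv2.imwrite("pics/side1.png",cv2.resize(p[60:300,160:480],None,fx=2,fy=2))
o=env.get_obs(); print(o["time_s"],o["tool_pos"],o["force"],o["grip_width"])
C=np.array([.654,-.217]);a=np.radians(-4.4);d=np.array(o["tool_pos"][:2])-C
print("local mm",(np.array([[np.cos(a),np.sin(a)],[-np.sin(a),np.cos(a)]])@d*1000).round(1))
E
```

```text
1.65 [ 0.51392665 -0.28831652  0.19802316] [1.20210149 0.20302173 0.95481311] 0.00048395605173591423
local mm [-134.2  -81.9]
```

View pics/side1.png

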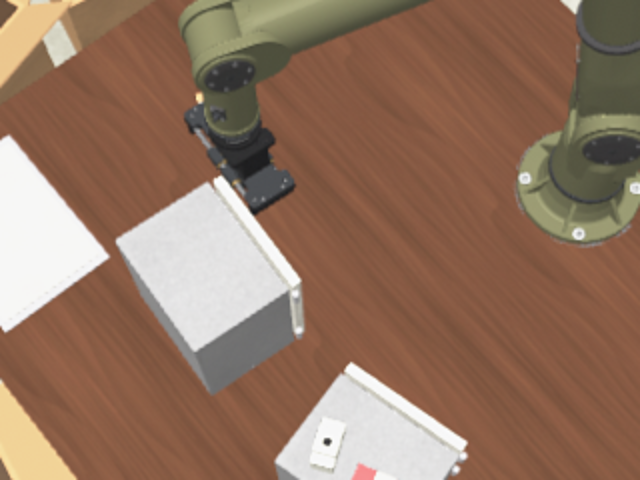

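The crop shows the shut hand just in front of the door's free-edge end, at about (255,190) beside the door top at (225,185), with no contact yet. I'll press on slowly.

>>> arm_command --series '[[[4, 0, 0], 0], [[8, 0, 0], 0], [[11, 0, 0], 0], [[14, 0, 0], 0], [[16, 0, 0], 0]]'

```text
time_s: 2.15
tool_pos: [0.5285, -0.2887, 0.1984]
tool_rot: [-180.0, 0.1, -4.4]
force: [-3.4, 0.9, 2.3]
grip_width: 0.0004
grasp_force: 2.1
```

>>> arm_command --series '[[[1, 0, 0], 0], [[2, 0, 0], 0], [[3, 0, 0], 0], [[4, 0, 0], 0], [[4, 0, 0], 0]]'

```text
time_s: 2.65
tool_pos: [0.5334, -0.2893, 0.1984]
tool_rot: [180.0, -0.0, -4.4]
force: [-3.4, -1.2, 2.4]
grip_width: 0.0003
grasp_force: 1.6
```

>>> arm_command --series '[[[-45, 0, 0], 0], [[-90, 10, 0], 0], [[-125, 40, 0], 0], [[-135, 85, 0], 0], [[-135, 130, 0], 0]]'

```text
time_s: 3.15
tool_pos: [0.3882, -0.4101, 0.1994]
tool_rot: [179.8, -0.2, -4.4]
force: [0.5, 0.3, 0.2]
grip_width: 0.0005
grasp_force: 0.0
```

>>> arm_command --series '[[[0, 0, 0], 0], [[0, 0, 0], 0], [[0, 0, 0], 0], [[0, 0, 0], 0], [[0, 0, 0], 0]]'

```text
time_s: 3.65
tool_pos: [0.3898, -0.4073, 0.1986]
tool_rot: [180.0, -0.0, -4.2]
force: [-0.3, -0.1, 0.3]
grip_width: 0.0003
grasp_force: 0.0
```

>>> arm_command --series '[[[0, 0, 0], 0], [[0, 0, 0], 0], [[0, 0, 0], 0], [[0, 0, 0], 0], [[0, 0, 0], 0]]'

```text
time_s: 4.15
tool_pos: [0.3888, -0.4084, 0.1984]
tool_rot: [180.0, -0.0, -4.4]
force: [0.8, -0.1, 0.1]
grip_width: 0.0003
grasp_force: 0.0
```

```bash
cat >> h.py <<'E'
C=np.array([.654,-.217]);a=np.radians(-4.4);R=np.array([[np.cos(a),np.sin(a)],[-np.sin(a),np.cos(a)]])
def rep(tag):
    o=env.get_obs(); print(o["time_s"],o["tool_pos"],o["force"]); print("tcp local",(R@(np.array(o["tool_pos"][:2])-C)*1000).round(1))
    p,W=cloud("top"); cv2.imwrite(f"pics/{tag}.png",cv2.resize(p[120:360,260:580],None,fx=2,fy=2))
    L=(W[...,:2]-C)@R.T*1000
    m=(W[...,2]>.225)&(W[...,2]<.25)&(L[...,0]<-92)&(L[...,0]>-330)&(L[...,1]<140)&(L[...,1]>-125)&(p.min(-1)>150)
    q=L[m].astype(np.float32); r=cv2.minAreaRect(q); print("door pts",m.sum(),r); print(cv2.boxPoints(r).round())
E
python3 -c "
from h import *
rep('top2')"
```

```text
4.15 [ 0.38882075 -0.40837403  0.19837143] [ 0.75481942 -0.0712933   0.08916952]
tcp local [-249.7 -211.2]
door pts 576 ((-150.30490112304688, 14.48382568359375), (215.83966064453125, 17.403228759765625), 63.6181526184082)
[[-206.  -78.]
 [-190.  -86.]
 [ -95.  107.]
 [-110.  115.]]
```

View pics/top2.png

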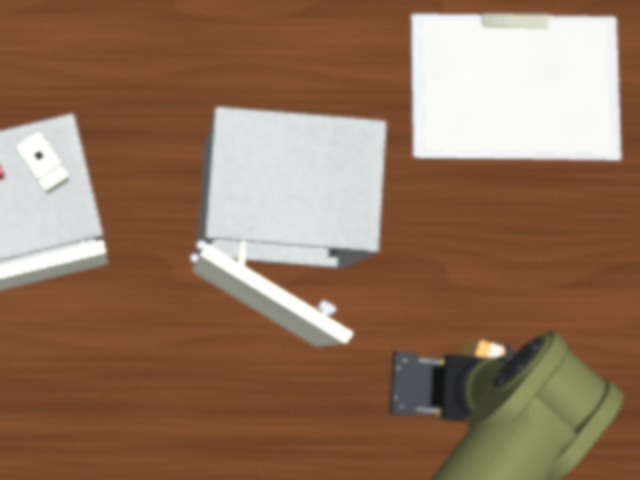

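The crop shows the door ajar by itself, with its free edge at (350,338) and the hand clear at (410,383). The fit gives 0.46 rad. Next I'll go round the free edge and in behind it.

>>> arm_command --series '[[[25, 0, 0], 0], [[50, 0, 0], 0], [[75, 0, 0], 0], [[100, 0, 0], 0], [[125, 0, 0], 0]]'

```text
time_s: 4.7
tool_pos: [0.5144, -0.418, 0.1982]
tool_rot: [180.0, 0.0, -4.4]
force: [-0.4, -0.2, 0.7]
grip_width: 0.0002
grasp_force: 0.0
```

>>> arm_command --series '[[[0, -30, 0], 0], [[0, -60, 0], 0], [[0, -90, 0], 0], [[0, -120, 0], 0], [[0, -150, 0], 0]]'

```text
time_s: 5.2
tool_pos: [0.5249, -0.2671, 0.1983]
tool_rot: [180.0, 0.0, -4.4]
force: [0.2, -0.5, 0.6]
grip_width: 0.0005
grasp_force: 0.0
```

>>> arm_command --series '[[[-9, -6, 0], 0], [[-18, -11, 0], 0], [[-27, -17, 0], 0], [[-36, -23, 0], 0], [[-44, -28, 0], 0]]'

```text
time_s: 5.7
tool_pos: [0.4822, -0.2382, 0.1985]
tool_rot: [179.9, -0.0, -4.5]
force: [0.2, -2.9, 0.3]
grip_width: 0.0006
grasp_force: 0.8
```

>>> arm_command --series '[[[-5, -5, 0], 0], [[-9, -9, 0], 0], [[-14, -13, 0], 0], [[-19, -18, 0], 0], [[-23, -22, 0], 0]]'

```text
time_s: 6.2
tool_pos: [0.4615, -0.2128, 0.1983]
tool_rot: [-180.0, 0.0, -4.4]
force: [1.1, -1.5, 0.3]
grip_width: 0.0003
grasp_force: 0.5
```

```bash
python3 -c "
from h import *
rep('top3')"
```

```text
6.2 [ 0.46152679 -0.21276741  0.19828374] [ 1.07361377 -1.52764805  0.33997366]
tcp local [-192.2  -10.5]
door pts 175 ((-125.57601928710938, 88.40093994140625), (69.58614349365234, 16.720304489135742), 45.80597686767578)
[[-156.   69.]
 [-144.   58.]
 [ -95.  108.]
 [-107.  119.]]
```

View pics/top3.png

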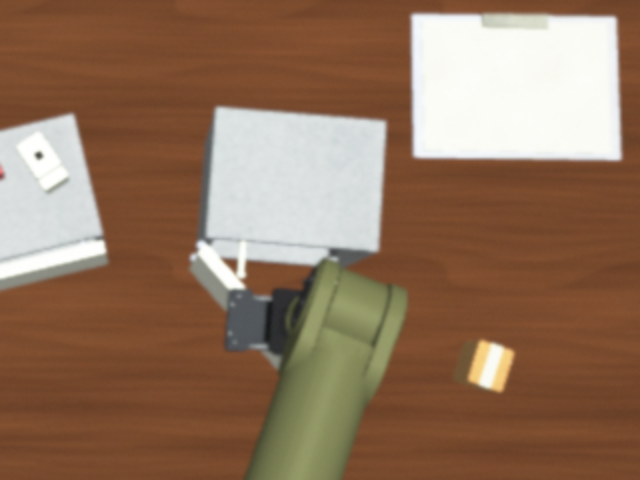

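The door is following the hand at about 0.77 rad, as planned: the hand is at (270,320) behind the door, whose hinge end is at (205,255). I'll carry on along the arc.

>>> arm_command --series '[[[-3, -5, 0], 0], [[-6, -10, 0], 0], [[-10, -16, 0], 0], [[-13, -21, 0], 0], [[-16, -26, 0], 0]]'

```text
time_s: 6.75
tool_pos: [0.4476, -0.1856, 0.1983]
tool_rot: [180.0, 0.0, -4.4]
force: [0.1, -1.4, 0.3]
grip_width: 0.0004
grasp_force: 0.6
```

>>> arm_command --series '[[[-2, -6, 0], 0], [[-4, -11, 0], 0], [[-6, -17, 0], 0], [[-8, -22, 0], 0], [[-9, -28, 0], 0]]'

```text
time_s: 7.25
tool_pos: [0.4409, -0.1573, 0.1983]
tool_rot: [180.0, 0.0, -4.4]
force: [-0.8, -1.7, 0.2]
grip_width: 0.0006
grasp_force: 0.6
```

>>> arm_command --series '[[[-1, -6, 0], 0], [[-2, -13, 0], 0], [[-2, -19, 0], 0], [[-2, -25, 0], 0], [[-2, -31, 0], 0]]'

```text
time_s: 7.75
tool_pos: [0.4414, -0.126, 0.1983]
tool_rot: [180.0, 0.0, -4.4]
force: [-1.0, -0.8, 0.2]
grip_width: 0.0005
grasp_force: 0.7
```

>>> arm_command --series '[[[0, 10, 0], 0], [[0, 25, 0], 0], [[0, 50, 0], 0], [[0, 90, 0], 0], [[0, 135, 0], 0]]'

```text
time_s: 8.25
tool_pos: [0.4309, -0.2633, 0.1985]
tool_rot: [180.0, -0.0, -4.3]
force: [0.4, 0.6, 0.7]
grip_width: 0.0006
grasp_force: 0.0
```

```bash
python3 -c "
from h import *
rep('top4')"
```

```text
8.25 [ 0.43093341 -0.26326299  0.19848945] [0.37651502 0.5784844  0.66060141]
tcp local [-218.9  -63.2]
door pts 566 ((-200.86492919921875, 96.79249572753906), (220.76776123046875, 16.583513259887695), 11.405388832092285)
[[-311.   83.]
 [-307.   67.]
 [ -91.  110.]
 [ -94.  127.]]
```

View pics/top4.png

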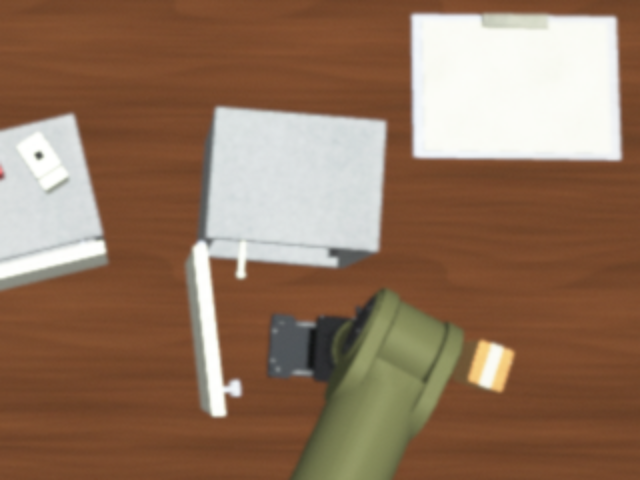

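The door stands at about 1.37 rad, from (200,245) to (213,412). The hand is clear at (300,345), and the low door and the goods in view have not moved. I'll let the arm settle for one call, then hand in.

>>> arm_command --series '[[[0, 0, 0], 0], [[0, 0, 0], 0], [[0, 0, 0], 0], [[0, 0, 0], 0], [[0, 0, 0], 0]]'

```text
time_s: 8.8
tool_pos: [0.4315, -0.2604, 0.1985]
tool_rot: [180.0, -0.0, -4.3]
force: [0.1, 0.7, -0.6]
grip_width: 0.0005
grasp_force: 0.0
```

```bash
python3 -c "
from h import *
rep('top5'); print(env.sign_off())"
```

```text
8.8 [ 0.43145061 -0.2604078   0.19850597] [ 0.12320088  0.66504509 -0.61150252]
tcp local [-218.6  -60.4]
door pts 565 ((-203.36363220214844, 95.96263122558594), (215.2083282470703, 16.736433029174805), 11.275161743164062)
[[-311.   83.]
 [-307.   67.]
 [ -96.  109.]
 [ -99.  125.]]
the job is handed in; nothing more can be done
None
```

The job is handed in at about 8.9 s, with no verdict returned: the tall cabinet's door was pressed, sprang ajar by itself to about 0.46 rad, and was pushed open to about 1.37 rad, where it stands at rest with the hand clear; the low cabinet's door looked shut and the breaker and relay carton in place in the last picture I viewed, while the tape and lamp carton were out of that view but the arm did not go near them.

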